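Hang the tube gauge back on the sprung hook inside the gauge cabinet

TASK

Lift the steel gauge with the square eye out of its wooden block, pass it down through the hatch in the cabinet's roof without it or the hand touching the cabinet, and hang it by its eye on the hook inside. Feel gently for the hook, whose height has to be found: slip the eye over the upturned lip, press the sprung collar back, lower the gauge until it rests on the prong behind the lip, and let go without dropping it. Never force the hook, and leave the other gauge and the things on the bench where they are.

Things in the scene. Friction and masses are not known exactly. Their poses are not given: they have to be found in the camera images.
- gauge_grip (a point): Centre of the black grip of the gauge to be hung: 26 (x) by 14 (y) by 40 mm tall, top 20 mm above this point; best pinched across the 14 mm. z is up along the gauge, x along its width, y through its thickness; it is alike when turned half round. A stem 14 mm wide goes down from the grip to the plate. The gauge stands in its slot 30 mm deep, 1.5 mm play all round; lift it straight up.
- gauge_eye (a point): Middle of that gauge's eye, 100.5 mm below the grip's centre, same axes: a square-cornered window through the plate, 24 mm wide (x), 23 mm tall. The underside of its upper bar, which rests on the prong when hung, is 11.5 mm above this point; its sill is 11.5 mm below.
- gauge: The gauge itself, loose, about 0.2 kg (0.16 to 0.26), 180 mm tall overall; origin at the middle of its underside, 160 mm below the grip's centre, same axes. Its steel plate is 44 mm wide, 6 mm thick and 83 mm tall, with the stem and grip above.
- block: Fixed wooden block, 150 (x) by 70 (y) by 42 mm tall, origin at the middle of its underside. Two slots running along its x (gauge axes as the block's), 40 mm either side of its middle along its x: one holds the gauge with the eye, the other the plain gauge (which is where varies). Gauges' undersides stand 12 mm above the bench.
- spare: The other gauge, a bystander: no eye, plate 30 mm wide, 155 mm tall, the same kind of grip; origin at the middle of its underside. Leave it in its slot.
- cabinet: Fixed grey sheet-steel gauge cabinet, 160 (x) by 200 (y) by 150 mm tall, a window with a wire guard in its +x side; origin at the middle of its underside, z up; floor 6 mm, roof 5 mm thick. The way in is the hatch in the roof. Neither gauge nor hand may touch the cabinet (the hook inside does not count).
- hatch (a point): Centre of the hatch at the roof's upper face (150 mm above the bench), axes as the cabinet's. The hatch is a rectangle, 60 mm along x and 62 mm along y. The gauge goes in with its width along the cabinet's x.
- hook: Hook's strip on the cabinet's +y wall, same axes. Origin: the prong's middle line at NOMINAL height, 95 mm over the bench, at the lip's inner face, 3 mm to +y of the hatch's centre. The real prong is clamped 12 mm below to 12 mm above this; this pose does not show it: find it by feel or sight. Prong: 8 mm square bar pointing to -y, in rubber: gives 1 mm per 3 N up or down, 4 mm at most.
- lip (a point): NOMINAL middle of the lip's outer face, at the prong's end (y = -4 mm from the hook's origin, z 4.5 mm above it; really up to 12 mm higher or lower). The lip: 8 mm wide (x), 4 mm thick (y), 17 mm tall, from the prong's underside to 9 mm above the prong's top. The eye goes over it from the -y side, moving to +y, its middle level with the lip's to about 3 mm either way.
- collar (a joint): Black disc, 36 mm across, sliding on the prong, in m: 0 = at rest, face 2 mm behind the lip's inner face; grows as pushed to +y, solid stop at 0.014. Weak spring (0.4 N at rest, 1.8 N at the stop). The plate must push it back 4 mm or more to fit behind the lip; hung, it reads 0.004 or more. A gauge that misses and strikes the lip is stopped 20 mm short of where the collar's stop would.
- tape: Tape measure, a bystander, about 62 by 42 by 60 mm.
- can: Spray can, a bystander, 52 mm across, 170 mm tall.
- offcut: Short steel tube offcut standing on end, a bystander, 38 mm across, 60 mm tall.
- hub: Bicycle wheel hub standing on end, a bystander, 52 mm across, 86 mm tall.
Things that resemble listed ones, but are neither listed nor needed, are in the scene too. There is more than one size of the block; the job needs the smallest.

How it is judged (in metres and radians):
On the way, in this order (a step that is already met when the one before it is completed fails the run):
1. the gauge is lifted clear of its block (z of gauge in the frame of block above 0.05 m), for 0.1 s.
2. the gauge, its eye over the lip, has pushed the collar back (value of joint collar above 0.0035 m and y of gauge_eye in the frame of hook above 0 m and contact force between gauge and hook above 0.2 N), for 0.1 s.
At the end, for the whole second after the job is handed in: The gauge hangs still (under 0.02 m/s) by its eye on the prong between lip and collar: collar pushed back 2.5 mm or more; eye middle from the hook origin: x within 10 mm, y -1 to 14 mm, z -24 to 8 mm; within 0.15 rad of upright (value of joint collar between 0.0025 and 0.0145 m and x of gauge_eye in the frame of hook between -0.01 and 0.01 m and y of gauge_eye in the frame of hook between -0.001 and 0.014 m and z of gauge_eye in the frame of hook between -0.024 and 0.008 m and angle between gauge_eye's own z axis and vertical below 0.15 rad and linear speed of gauge below 0.02 m/s); the robot touches nothing.
It fails at once if the gauge touches the cabinet (over 0.5 N) (contact force between gauge and cabinet above 0.5 N).
It fails at once if the hand or arm touches the cabinet (over 0.5 N) or presses the hook (over 2 N) (contact force between any of the arm, the fingers and cabinet above 0.5 N or contact force between any of the arm, the fingers and hook above 2 N).
It fails at once if the hook is forced: over 20 N between gauge and hook (contact force between gauge and hook above 20 N).
It fails at once if the gauge is dropped: faster than 0.15 m/s while not held (contact force between the fingers and gauge below 0.05 N and linear speed of gauge above 0.15 m/s).
It fails at once if the other gauge, tape measure, can, offcut or hub is moved by more than 15 mm (distance of any of spare, tape, can, offcut, hub from where it was at the start of the episode above 0.015 m).
It also fails if it takes over 72 s, if anything falls off the work surface, if the arm or the gripper's body presses on something with over 40 N, if the wrist force passes 120 N, or if a joint passes its speed limit or range.

ROBOT

A 6-joint arm with a two-finger parallel gripper is mounted at the origin on the work surface. World frame = base frame: x ahead of the robot, y to its left, z up, the work surface at z = 0. Lengths are in m, angles in degrees, forces in N, time in s.
With the tool pointing down it reaches from about 0.4 to 0.825 m from the base axis. Payload 7 kg.
Tool frame: the origin (TCP) lies between the finger pads; the fingertips stand 19 mm ahead of it and the grasp point (between the pads) is the TCP; z points along the fingers, y is the line along which they close (so a half turn about z gives the same grasp; the last joint's range is limited). The gripper opens to 88 mm and grips with 3 to 60 N. Pads are 19 mm wide; open, the fingers measure 130 mm over their backs; the gripper's body (78 mm by 193 mm) begins 47 mm behind the grasp point.
Start: joints at [85.892, 20.546, 0.682, 0, -70.136, -16.507], TCP at [0.238, 0.632, 0.246] pointing down, gripper open.
Joint ranges: [-176.03, 176.03], [-82.01, 121.73], [-58.28, 71.71], [-173.87, 95.51], [-174.79, -0.11], [-173.66, 173.66]. Speed limits (degrees/s): [136.94, 136.94, 172.46, 180, 180, 180].

INTERFACE

Orientations are given as [roll, pitch, yaw] about the fixed x, y, z axes, in that order (R = Rz(yaw) Ry(pitch) Rx(roll)).
In Python, from plant import get_obs, snapshot, close_job, spot_in, spot_point gives the robot as it stands.
- The arm moves only by the tool play_rows, never from a script. Its argument "plan" is a list of rows, each a list of 6 numbers: the shift along the tool's x, y, z in cm, then the turn, a rotation vector about the tool's x, y, z in degrees. A call has 1 to 20 rows; each row shifts and turns the commanded pose from where the row before left it, along the tool's axes as they then stand; what a row does not reach is not made up. A row lasts 1/12 s, in which the tool goes at most 41.7 mm and 7.16 degrees, less where a joint would pass 70% of its speed; a pose out of reach is approached as far as the arm can. A call is refused whole if a number of a shift passes 4.17 or a number of a turn 7.16, either way. A call with a gripper value outside its range is refused whole. "grip" is the finger opening in cm, from 0 to 8.76, set as the call begins (left out, the last holds). The fingers move at their own pace and stop on an object; the grip force is fixed at half the most. Time passes only in rows, so rows that do not move let the fingers close. It gives the time, the measured TCP pose, the force, the opening and the grip force at its end, in the units of the state.
- get_obs(): the state, without advancing time (a new reading comes with each control period).
- snapshot(name): name is "side" or "top"; returns a dict with "frame" (480x640x3 uint8, red, green, blue), "fx", "fy", "cx", "cy" (pixels), "k1" (the pictures are not rectified: a ray, as slopes to the right and down, at radius r is drawn at 1 + k1 r^2 times it, then the intrinsics apply), "position" and "attitude" of the camera in the world. Camera axes: x right, y down, z forward; pixel columns grow to the right and rows downward; lengths in m; the calibration is good to about 2 mm. A picture is of the moment at which its call begins. There is no depth.
- close_job(): hands the job in; it is judged then, once.
Trained networks look in the newest picture that a camera, given by its name, has taken for a name from the list of things; names that differ only in an ending like _2 or _b are one class to them, and where a whole thing is asked for, a point or a joint stands for the part that bears it (a point fixed in the world has none). Each returns a list of dicts, best first, with "score" (0 to 1); they miss things now and then, are a little off and sometimes report something else, mostly with a low value. They report only what shows in the picture. A call takes as long as a camera call. They do not tell look-alikes from the thing itself.
- spot_in(camera, thing): "position" ([x, y, z] in m, in world coordinates, good to about 4 mm: the middle of the surface that is visible of it).
- spot_point(camera, thing): "position" ([x, y, z] in m, in world coordinates, good to about 4 mm: a listed point, or the origin of a listed thing).
The state is a dict: "clock": time; "joint_pos": joint angles; "qvel": joint speeds; "tau": joint torques, N m; "tool_pos": TCP position; "orientation": TCP orientation; "force": force on the tool from outside, world axes, zero at the start; "moment": the same for the moment, N m; "opening": finger opening in m; "gripper_force": force on a finger pad.
Only numpy, scipy, OpenCV 4.12 (cv2) and the standard library are available. Lean on these libraries where they do the work, as an engineer would, in place of code of your own. Each camera call takes 0.05 s, during which the arm holds its last target. There are 200 camera calls.

## Working session

There is one attempt and no reset: what is moved stays moved. The work goes in short steps, Python scripts to look and compute and a tool call to move; the robot and the scene stay as the last step left them, time stands still between calls to the robot, and variables do not carry over. Pictures are saved under pics/ and viewed, at most 10 in all, crops included, and the job is handed in when it is done.

Besides the shell and the picture viewer there is one more tool, called after "Emit:" as name(argument=value, ...) on one line, values as JSON. play_rows: Moves the arm, as the interface text tells. Its arguments: {"type":"object","properties":{"plan":{"type":"array","items":{"type":"array","items":{"type":"number"}}},"grip":{"type":"number"}},"required":["plan"]}

```bash
mkdir -p pics && ls
python3 - <<'E'
from plant import *
import cv2
for c in("side","top"):
    s=snapshot(c); cv2.imwrite(f"pics/{c}0.png",s["frame"][:,:,::-1])
    print(c,{k:s[k] for k in s if k!="frame"})
    for t in("gauge_grip","gauge_eye","gauge","block","spare","cabinet","hatch","hook","lip","collar"):
        try:
            for d in spot_point(c,t)[:3]: print(t,[round(float(v),4) for v in d["position"]],round(d["score"],2),[k for k in d if k not in("position","score")])
        except Exception as e: print(t,e)
o=get_obs();print(o)
E
```

```text
pics
side {'fx': 453.413549481004, 'fy': 453.413549481004, 'cx': 315.9478746382452, 'cy': 238.5769986264358, 'k1': 0.034032432818989676, 'position': array([ 0.12648405, -0.57445564,  0.77724705]), 'attitude': array([-137.36264879,   -0.22661128,  -37.90321154])}
gauge_grip [0.4901, -0.1895, 0.1741] 0.65 []
gauge_eye [0.4862, -0.1911, 0.0712] 0.85 []
gauge_eye [0.5687, 0.1911, 0.0967] 0.18 []
gauge [0.489, -0.1896, 0.016] 0.71 []
block [0.2667, 0.2114, -0.0003] 0.8 []
block [0.2755, -0.2738, 0.0048] 0.76 []
block [0.5285, -0.2037, -0.0011] 0.6 []
spare [0.5671, -0.2178, 0.0162] 0.87 []
hatch [0.5716, 0.1892, 0.1502] 0.76 []
hook [0.5699, 0.1915, 0.0964] 0.71 []
hook [0.4924, -0.1883, 0.177] 0.46 []
hook [0.5743, 0.1865, -0.0014] 0.31 []
lip [0.4637, -0.4111, 0.0018] 0.41 []
collar it knows: block, cabinet, can, gauge, gauge_eye, gauge_grip, hatch, hook, hub, lip, offcut, spare, tape
top {'fx': 433.99287979739063, 'fy': 433.99287979739063, 'cx': 322.1119277237235, 'cy': 239.55254107647667, 'k1': 0.02537896644704479, 'position': array([ 0.30553997, -0.11387397,  1.06584797]), 'attitude'
[... 617 characters left out ...]
hub, lip, offcut, spare, tape
{'clock': 1.0, 'joint_pos': array([ 8.58919076e+01,  2.05450376e+01,  6.83020315e-01, -3.59350051e-04,
       -7.01315592e+01, -1.65054292e+01]), 'qvel': array([-0.05998987,  0.04597184,  0.06027097,  0.01985701,  0.03638767,
       -0.0052103 ]), 'tau': array([ 2.61289815e-04, -5.82388616e+01,  2.93298787e+01,  7.00257182e+00,
        1.25254062e-02, -2.00537443e-05]), 'tool_pos': array([0.23766867, 0.63178665, 0.24558313]), 'orientation': array([-1.79993937e+02,  2.14899581e-03, -2.06136437e+01]), 'force': array([0.12754072, 0.77686456, 0.33076079]), 'moment': array([ 0.0296686 , -0.01956288,  0.021842  ]), 'gripper_force': 0.0, 'opening': 0.08765892937855532}
```

View pics/side0.png

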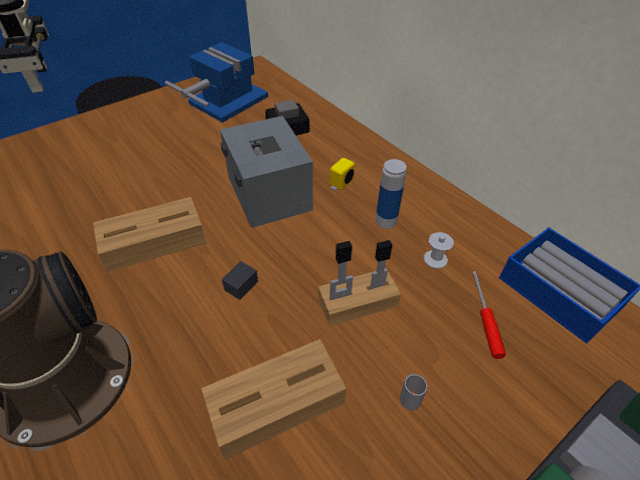

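View pics/top0.png

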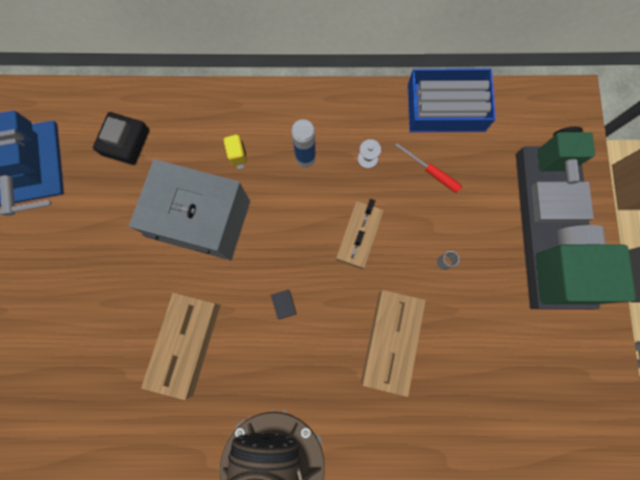

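The top view shows the smallest block at about (360,235), with the eye gauge nearest the robot at about (358,238) and the spare at (370,207). The cabinet hatch is at about (183,205), with the black collar disc at (192,211). I'll zoom in to get yaw and hook direction.

```bash
cat > h.py <<'E'
import numpy as np, cv2
from scipy.spatial.transform import Rotation as R
def cam(s):
    K=np.array([[s["fx"],0,s["cx"]],[0,s["fy"],s["cy"]],[0,0,1]]);D=np.array([s["k1"],0,0,0.])
    return K,D,R.from_euler("xyz",s["attitude"],degrees=True).as_matrix(),np.array(s["position"])
def proj(s,P):
    K,D,A,p=cam(s); return cv2.projectPoints(((np.atleast_2d(P)-p)@A).astype(float),np.zeros(3),np.zeros(3),K,D)[0][:,0]
def back(s,uv,z):
    K,D,A,p=cam(s); q=cv2.undistortPoints(np.array(uv,float).reshape(-1,1,2),K,D)[:,0]
    d=np.c_[q,np.ones(len(q))]@A.T; return p+d*((z-p[2])/d[:,2])[:,None]
E
python3 - <<'E'
from plant import *
from h import *
S=snapshot("side")["frame"];T=snapshot("top")["frame"]
def c(im,x,y,w,h): return cv2.resize(im[y:y+h,x:x+w],(400,300),interpolation=cv2.INTER_CUBIC)
m=np.vstack([np.hstack([c(T,125,155,132,99),c(T,320,190,80,60+20-20)]),np.hstack([c(S,215,110,108,81+27) if 0 else c(S,215,112,108,81),c(S,310,235,100,75)])])
cv2.imwrite("pics/m.png",m[:,:,::-1])
E
```

```text
(no output)
```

View pics/m.png

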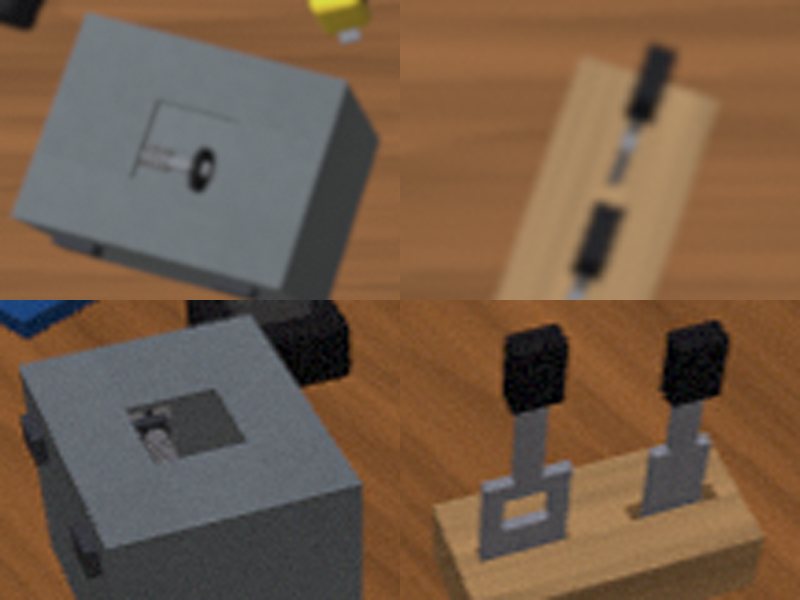

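The top crop shows the prong running from the left (world +y) to the disc at crop (203,168), so the cabinet's +y is about world +y. Both crops show the yaws: cabinet about -15°, block about -20°. Next I fit these numerically.

Run:
```python
from plant import *
from h import *
from scipy.optimize import least_squares as ls
S=snapshot("side");T=snapshot("top")
g=np.array([[80,100,150],[80,-100,150],[-80,-100,150],[-80,100,150]])/1e3
ht=np.array([[154.7,159],[239.5,181.4],[219,250.7],[129,226]]);hs=np.array([[282.5,116.9],[312.2,162],[244.7,178.2],[220.4,130.9]])
def W(p,g): return g@R.from_euler("z",p[2]).as_matrix().T+[p[0],p[1],0]
for n,views in(("both",((T,ht),(S,hs))),("top",((T,ht),)),("side",((S,hs),))):
    r=ls(lambda p:np.concatenate([(proj(s,W(p,g))-u).ravel() for s,u in views]),[.57,.19,-.26])
    print("cab",n,r.x[:2].round(4),np.degrees(r.x[2]).round(2),abs(r.fun).max().round(2))
# grips: dark blobs near the block, both views
for nm,s,pr in(("top",T,((.489,-.190,.192),(.565,-.218,.167))),("side",S,((.489,-.190,.192),(.565,-.218,.167)))):
    gray=s["frame"].max(2)
    for P in pr:
        u=proj(s,P)[0].astype(int); x0,y0=u-25
        m=(gray[y0:y0+50,x0:x0+50]<55).astype(np.uint8)
        n,l,st,ce=cv2.connectedComponentsWithStats(m)
        i=min((k for k in range(1,n) if st[k,4]>15),key=lambda k:np.hypot(*(ce[k]-25)))
        c=ce[i]+[x0,y0]; print(nm,u,c.round(1),st[i],back(s,[c],P[2]-.02).round(4))
for c in("side","top"):
    for t in("gauge_grip","hatch","hook"):
        for d in spot_point(c,t)[:1]: print(c,t,[round(float(v),4) for v in d["position"]],round(d["score"],2))
o=get_obs();print(o["force"],o["clock"])
```

```text
cab both [0.5709 0.1858] -15.15 1.74
cab top [0.5712 0.1866] -15.15 0.91
cab side [0.5699 0.1835] -15.15 1.55
top [360 236] [358.9 238.1] [21 21  7 13 48] [[ 0.4898 -0.1891  0.172 ]]
top [371 204] [369.6 206.5] [20 21  8 14 52] [[ 0.5656 -0.2157  0.147 ]]
side [343 244] [343.2 251.9] [ 18  22  16  23 293] [[ 0.4891 -0.191   0.172 ]]
side [384 243] [383.1 250.5] [ 16  22  17  22 274] [[ 0.5645 -0.2175  0.147 ]]
side gauge_grip [0.4897, -0.1872, 0.1776] 0.76
side hatch [0.5719, 0.1896, 0.1505] 0.73
side hook [0.5675, 0.1869, 0.0964] 0.55
top gauge_grip [0.4878, -0.1868, 0.17] 0.55
top hatch [0.5709, 0.1878, 0.1518] 0.58
top hook [0.5706, 0.1875, 0.0967] 0.54
[-0.40737927 -0.16051494 -0.27676853] 1.5
```

Emit:
play_rows(plan=[[3,0,-1,0,0,0],[4,1,-1,0,0,0],[4,3,-1,0,0,0],[4,3.5,0,0,0,0],[3,4.1,0,0,0,0],[1,4.1,0,0,0,0],[-1,4.1,0,0,0,0],[-1,4.1,0,0,0,0],[-1,4.1,0,0,0,0],[-1,4.1,0,0,0,0],[-1,4.1,0,0,0,0],[-1,4.1,0,0,0,0]], grip=5)

```text
clock: 2.5
tool_pos: [0.2055, 0.2372, 0.2731]
orientation: [180.0, -0.0, -20.7]
force: [-1.5, 0.4, 1.7]
opening: 0.0499
gripper_force: 0.0
```

Emit:
play_rows(plan=[[4,0,0,0,0,0],[4,0,0,0,0,0],[4,0,0,0,0,0],[4,0,0,0,0,0],[4,0,0,0,0,0],[2.4,3.3,0,0,0,0],[2.4,3.3,0,0,0,0],[2.4,3.3,0,0,0,0],[2.4,3.3,0,0,0,0],[2.4,3.3,0,0,0,0],[2.4,3.3,0,0,0,0],[2.4,3.3,0,0,0,0],[2.4,3.3,0,0,0,0],[2.4,3.3,0,0,0,-1.3],[0,0,0,0,0,0],[0,0,0,0,0,0]])

```text
clock: 3.83
tool_pos: [0.4872, -0.1861, 0.2729]
orientation: [180.0, 0.1, -19.6]
force: [-1.2, 1.0, -0.3]
opening: 0.05
gripper_force: 0.0
```

Emit:
play_rows(plan=[[0.3,0.25,2,0,0,0],[0,0,2,0,0,0],[0,0,2,0,0,0],[0,0,1.6,0,0,0],[0,0,1,0,0,0],[0,0,1,0,0,0],[0,0,0,0,0,0],[0,0,0,0,0,0]])

```text
clock: 4.5
tool_pos: [0.4896, -0.1869, 0.1779]
orientation: [180.0, -0.0, -19.3]
force: [-0.2, -0.6, 1.5]
opening: 0.0496
gripper_force: 0.0
```

Run:
```python
from plant import *
from h import *
S=snapshot("side")["frame"];T=snapshot("top")["frame"]
def c(im,x,y,w,h): return cv2.resize(im[y:y+h,x:x+w],(400,300),interpolation=cv2.INTER_CUBIC)
m=np.hstack([c(T,300,170,120,90),c(S,280,190,140,105)])
cv2.imwrite("pics/g.png",m[:,:,::-1]);o=get_obs();print(o["tool_pos"],o["force"])
```

```text
[ 0.49008794 -0.18716314  0.17861376] [-0.16398365  0.99638932  0.37643563]
```

View pics/g.png

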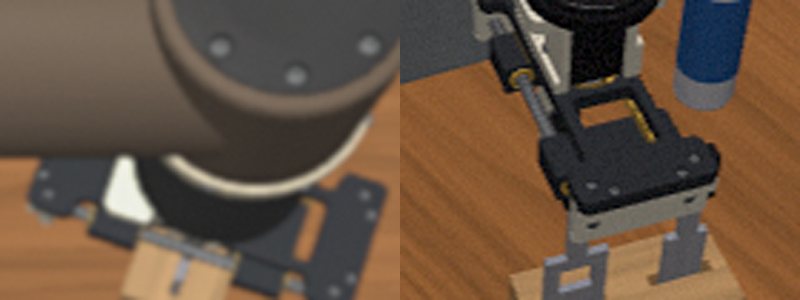

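The gripper straddles the eye gauge's grip (side crop about (590,215)) with no contact force. Nudging to centre and closing.

Emit:
play_rows(plan=[[0,0.2,0,0,0,0],[0,0,0,0,0,0],[0,0,0,0,0,0],[0,0,0,0,0,0],[0,0,0,0,0,0],[0,0,0,0,0,0],[0,0,0,0,0,0]], grip=0.8)

```text
clock: 5.18
tool_pos: [0.4887, -0.1892, 0.1777]
orientation: [180.0, -0.0, -19.3]
force: [0.5, -0.2, 1.0]
opening: 0.014
gripper_force: 30.0
```

Emit:
play_rows(plan=[[0,0,-0.4,0,0,0],[0,0,-0.8,0,0,0],[0,0,-1,0,0,0],[0,0,-1.5,0,0,0],[0,0,-2,0,0,0],[0,0,-3,0,0,0],[0,0,-3,0,0,0],[0,0,-3,0,0,0],[0,0,-2.3,0,0,0],[0,0,-1.5,0,0,0],[0,0,-0.5,0,0,0],[0,0,0,0,0,0],[0,0,0,0,0,0]])

```text
clock: 6.27
tool_pos: [0.4884, -0.189, 0.3671]
orientation: [-180.0, 0.0, -19.3]
force: [-0.3, -0.3, -3.0]
opening: 0.014
gripper_force: 30.0
```

Run:
```python
from plant import *
from h import *
for k in range(2):
  S=snapshot("side");o=get_obs();print(o["tool_pos"],o["force"],o["moment"],o["orientation"])
for t in("gauge_grip","gauge_eye","gauge"):
  for d in spot_point("side",t)[:2]: print(t,d)
cv2.imwrite("pics/lift.png",S["frame"][:,:,::-1])
```

```text
[ 0.48817338 -0.18894852  0.36643162] [-0.54633989  0.22824765 -1.79912822] [-0.04063809 -0.064208   -0.00336432] [-1.79998828e+02  1.05110919e-01 -1.93203001e+01]
[ 0.48815028 -0.18898717  0.36621406] [-0.25545928  0.3851525  -2.56859812] [ 0.05545812 -0.02013179  0.01952331] [ 1.79983799e+02  1.31455122e-01 -1.93183483e+01]
gauge_grip {'position': [0.4905, -0.1904, 0.3656], 'score': 0.92}
gauge_eye {'position': [0.4887, -0.1907, 0.2614], 'score': 0.73}
gauge {'position': [0.4882, -0.19, 0.203], 'score': 0.9}
```

View pics/lift.png

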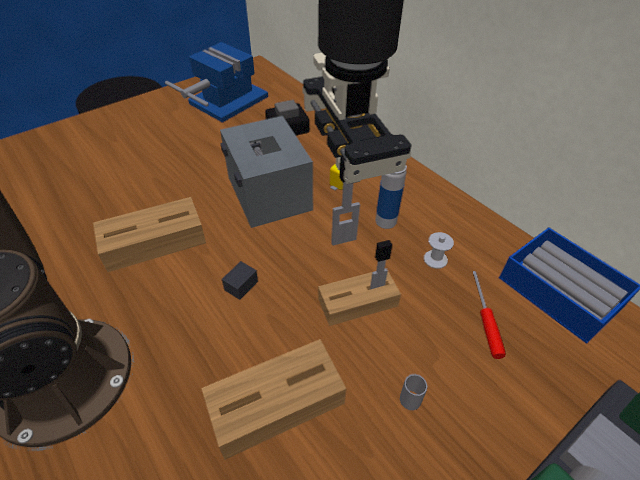

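The gauge is lifted clear, hanging plumb at about (345,225), with the spare still in its slot. Moving it over the hatch now.

Emit:
play_rows(plan=[[-0.2,-1.5,0,0,0,0],[-0.4,-3,0,0,0,0],[-0.5,-4,0,0,0,0],[-0.5,-4,0,0,0,0],[-0.5,-4,0,0,0,0],[-0.5,-4,0,0,0,0],[-0.5,-4,0,0,0,0],[-0.5,-4,0,0,0,0],[-0.5,-4,0,0,0,0],[-0.4,-3,0,0,0,0],[-0.2,-1.5,0,0,0,0],[0,0,0,0,0,-4.2],[0,0,0,0,0,0],[0,0,0,0,0,0],[0,0,0,0,0,0]])

```text
clock: 7.77
tool_pos: [0.5667, 0.1748, 0.3675]
orientation: [180.0, 0.0, -15.3]
force: [-0.7, -0.7, -2.4]
opening: 0.0141
gripper_force: 30.0
```

Run:
```python
from plant import *
from h import *
F=[]
for k in range(2):
  S=snapshot("side" if k==0 else "top");o=get_obs();F.append(o["force"]);print(o["tool_pos"],o["force"],o["orientation"])
  H=np.array([.571,.1868,.15]);Rc=R.from_euler("z",-15.15,degrees=True).as_matrix()
  hc=np.array([[30,31,0],[30,-31,0],[-30,-31,0],[-30,31,0]])/1e3@Rc.T+H
  tp=o["tool_pos"]+Rc@[.0,0,0]; pl=np.array([[x,0,z] for x in(-22,22) for z in(-165.5,-82.5)])/1e3@R.from_euler("z",o["orientation"][2],degrees=True).as_matrix().T+tp
  im=S["frame"][:,:,::-1].copy(); L=(190,80,160,120) if k==0 else (110,140,160,120)
  q=(L[0],L[1]); c=cv2.resize(im[q[1]:q[1]+L[3],q[0]:q[0]+L[2]],None,fx=2.5*2,fy=2.5*2,interpolation=cv2.INTER_CUBIC)
  for P,col in((hc,(0,0,255)),(pl,(0,255,0))):
    for u in (proj(S,P)-q+.5)*5: cv2.circle(c,tuple(int(v) for v in u),3,col,-1)
  c=c[:600] ; cv2.imwrite(f"pics/o{k}.png",c)
a=cv2.imread("pics/o0.png");b=cv2.imread("pics/o1.png")
cv2.imwrite("pics/o.png",np.hstack([cv2.resize(a,(400,300),interpolation=cv2.INTER_AREA),cv2.resize(b,(400,300),interpolation=cv2.INTER_AREA)]))
```

```text
[0.56671692 0.17470915 0.36769969] [-0.08103446 -0.13376923 -1.60335569] [ 1.79997834e+02 -6.25982420e-03 -1.52573770e+01]
[0.5667317  0.17470651 0.36781421] [-0.13886268 -0.51003046 -2.60818237] [-1.79990451e+02 -1.22355460e-02 -1.52418138e+01]
```

View pics/o0.png

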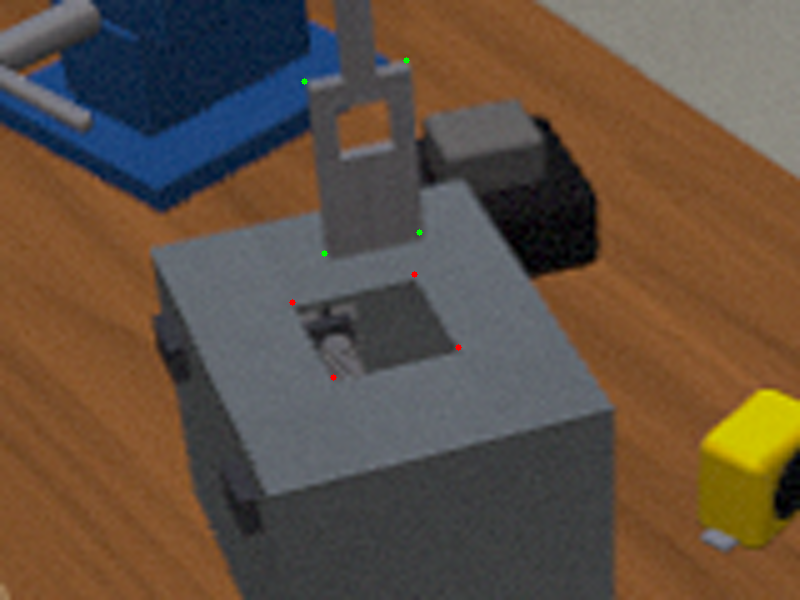

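Predicted hatch corners (red) and plate corners (green) fall within about 1 px of the true edges, with the same small shift for both. The relative alignment is good. Quick check of the disc position in cabinet axes.

Run:
```python
from plant import *
from h import *
S=snapshot("side");T=snapshot("top")
H=np.array([.571,.1868,0]);Rc=R.from_euler("z",-15.15,degrees=True).as_matrix()
for z in(.085,.095,.107,.113):
  print(z,"disc top view",((back(T,[[192,210.4],[173,206.5]],z)-H)@Rc*1e3).round(1)[:,:2].tolist(),"side prong/black",((back(S,[[190+68,80+71],[190+66,80+65],[190+66,80+62]],z)-H)@Rc*1e3).round(1)[:,:2].tolist())
```

```text
0.085 disc top view [[1.3, 5.9], [-1.3, 51.6]] side prong/black [[0.1, 68.0], [3.2, 94.0], [7.1, 106.3]]
0.095 disc top view [[-0.5, 2.2], [-3.1, 47.4]] side prong/black [[-3.2, 54.7], [-0.2, 80.3], [3.7, 92.5]]
0.107 disc top view [[-2.7, -2.3], [-5.3, 42.3]] side prong/black [[-7.2, 38.7], [-4.2, 64.0], [-0.4, 75.9]]
0.113 disc top view [[-3.8, -4.5], [-6.3, 39.8]] side prong/black [[-9.2, 30.8], [-6.3, 55.8], [-2.5, 67.6]]
```

Emit:
play_rows(plan=[[0,0,1,0,0,0],[0,0,1.5,0,0,0],[0,0,1.5,0,0,0],[0,0,1,0,0,0],[0,0,1,0,0,0],[0,0,1,0,0,0],[0,0,1,0,0,0],[0,0,0,0,0,0]])

```text
clock: 8.63
tool_pos: [0.5659, 0.1752, 0.2852]
orientation: [179.9, 0.1, -15.1]
force: [-0.3, -0.2, -2.8]
opening: 0.0139
gripper_force: 30.0
```

Emit:
play_rows(plan=[[0,0,1,0,0,0],[0,0,1,0,0,0],[0,0,1,0,0,0],[0,0,1,0,0,0],[0,0,0.5,0,0,0],[0,0,0,0,0,0],[0,0,0,0,0,0]])

```text
clock: 9.22
tool_pos: [0.5668, 0.1755, 0.2423]
orientation: [180.0, 0.0, -15.1]
force: [-0.2, -0.1, -1.6]
opening: 0.0142
gripper_force: 30.0
```

Emit:
play_rows(plan=[[0,-0.1,0,0,0,0],[0,-0.1,0,0,0,0],[0,-0.1,0,0,0,0],[0,-0.1,0,0,0,0],[0,0,0,0,0,0],[0,0,0,0,0,0]])

```text
clock: 9.72
tool_pos: [0.5678, 0.1795, 0.2427]
orientation: [-180.0, -0.0, -15.1]
force: [0.2, 0.5, -1.9]
opening: 0.0139
gripper_force: 30.0
```

Emit:
play_rows(plan=[[0,-0.05,0,0,0,0],[0,-0.05,0,0,0,0],[0,0,0,0,0,0],[0,0,0,0,0,0]])

```text
clock: 10.05
tool_pos: [0.5681, 0.1804, 0.2426]
orientation: [-180.0, -0.0, -15.1]
force: [0.4, 0.1, -2.3]
opening: 0.0139
gripper_force: 30.0
```

Emit:
play_rows(plan=[[0,-0.05,0,0,0,0],[0,-0.05,0,0,0,0],[0,0,0,0,0,0],[0,0,0,0,0,0]])

```text
clock: 10.38
tool_pos: [0.5683, 0.1814, 0.2426]
orientation: [180.0, 0.0, -15.1]
force: [0.0, -0.7, -2.1]
opening: 0.0136
gripper_force: 30.0
```

Emit:
play_rows(plan=[[0,-0.05,0,0,0,0],[0,0,0,0,0,0],[0,0,0,0,0,0]])

```text
clock: 10.63
tool_pos: [0.5685, 0.1818, 0.2426]
orientation: [180.0, -0.0, -15.1]
force: [-0.4, -0.6, -1.6]
opening: 0.0138
gripper_force: 30.0
```

Emit:
play_rows(plan=[[0,-0.05,0,0,0,0],[0,0,0,0,0,0],[0,0,0,0,0,0]])

```text
clock: 10.88
tool_pos: [0.5686, 0.1823, 0.2426]
orientation: [-180.0, -0.0, -15.1]
force: [-0.3, 0.2, -1.2]
opening: 0.0138
gripper_force: 30.0
```

Emit:
play_rows(plan=[[0,-0.05,0,0,0,0],[0,0,0,0,0,0],[0,0,0,0,0,0]])

```text
clock: 11.13
tool_pos: [0.5687, 0.1827, 0.2426]
orientation: [180.0, 0.0, -15.1]
force: [-0.1, -0.8, -0.9]
opening: 0.0138
gripper_force: 30.0
```

Emit:
play_rows(plan=[[0,-0.05,0,0,0,0],[0,0,0,0,0,0],[0,0,0,0,0,0]])

```text
clock: 11.38
tool_pos: [0.5687, 0.183, 0.2425]
orientation: [180.0, 0.0, -15.1]
force: [-0.0, -2.2, -1.8]
opening: 0.014
gripper_force: 30.0
```

Emit:
play_rows(plan=[[0,0.2,0,0,0,0],[0,0.2,0,0,0,0],[0,0,-1,0,0,0],[0,0,-1.5,0,0,0],[0,0,-1.5,0,0,0],[0,0,-1,0,0,0],[0,0,-0.4,0,0,0],[0,-0.25,0,0,0,0],[0,-0.25,0,0,0,0],[0,-0.25,0,0,0,0],[0,0,0,0,0,0],[0,0,0,0,0,0],[0,0,0,0,0,0]])

```text
clock: 12.47
tool_pos: [0.5696, 0.1866, 0.296]
orientation: [180.0, 0.0, -15.1]
force: [0.3, -0.1, -2.0]
opening: 0.0136
gripper_force: 30.0
```

Emit:
play_rows(plan=[[0,0,0.2,0,0,0],[0,0,0.2,0,0,0],[0,0,0.2,0,0,0],[0,0,0.2,0,0,0],[0,0,0,0,0,0],[0,0,0,0,0,0]])

```text
clock: 12.97
tool_pos: [0.5697, 0.1866, 0.2884]
orientation: [180.0, 0.0, -15.1]
force: [1.0, -0.3, -1.5]
opening: 0.0139
gripper_force: 30.0
```

Emit:
play_rows(plan=[[0,0.03,0.1,0,0,0],[0,0,0.1,0,0,0],[0,0,0.1,0,0,0],[0,0,0,0,0,0],[0,0,0,0,0,0]])

```text
clock: 13.38
tool_pos: [0.5697, 0.1863, 0.2856]
orientation: [180.0, 0.0, -15.1]
force: [-0.1, -0.8, -2.7]
opening: 0.014
gripper_force: 30.0
```

Emit:
play_rows(plan=[[0,0,0.1,0,0,0],[0,0,0.1,0,0,0],[0,0,0,0,0,0],[0,0,0,0,0,0]])

```text
clock: 13.72
tool_pos: [0.5697, 0.1863, 0.2835]
orientation: [180.0, 0.0, -15.1]
force: [0.1, -0.2, -3.0]
opening: 0.0137
gripper_force: 30.0
```

Emit:
play_rows(plan=[[0,0,0.1,0,0,0],[0,0,0.1,0,0,0],[0,0,0,0,0,0],[0,0,0,0,0,0]])

```text
clock: 14.05
tool_pos: [0.5697, 0.1863, 0.2815]
orientation: [180.0, 0.0, -15.1]
force: [-0.5, 0.3, -2.7]
opening: 0.0136
gripper_force: 30.0
```

Emit:
play_rows(plan=[[0,0,0.1,0,0,0],[0,0,0.1,0,0,0],[0,0,0,0,0,0],[0,0,0,0,0,0]])

```text
clock: 14.38
tool_pos: [0.5697, 0.1863, 0.2795]
orientation: [180.0, 0.0, -15.1]
force: [0.7, -0.3, -1.8]
opening: 0.0137
gripper_force: 30.0
```

Emit:
play_rows(plan=[[0,0,0.1,0,0,0],[0,0,0.1,0,0,0],[0,0,0,0,0,0],[0,0,0,0,0,0]])

```text
clock: 14.72
tool_pos: [0.5696, 0.1863, 0.2775]
orientation: [180.0, 0.0, -15.1]
force: [0.4, -0.2, -1.4]
opening: 0.0139
gripper_force: 30.0
```

Emit:
play_rows(plan=[[0,0,0.1,0,0,0],[0,0,0.1,0,0,0],[0,0,0,0,0,0],[0,0,0,0,0,0]])

```text
clock: 15.05
tool_pos: [0.5697, 0.1863, 0.2755]
orientation: [180.0, 0.0, -15.1]
force: [-0.1, -0.5, -2.4]
opening: 0.0142
gripper_force: 30.0
```

Underside is now at about 0.110. Continuing.

Emit:
play_rows(plan=[[0,0,0.1,0,0,0],[0,0,0.1,0,0,0],[0,0,0,0,0,0],[0,0,0,0,0,0]])

```text
clock: 15.38
tool_pos: [0.5697, 0.1863, 0.2735]
orientation: [180.0, 0.0, -15.1]
force: [0.3, -0.4, -3.2]
opening: 0.0139
gripper_force: 30.0
```

Emit:
play_rows(plan=[[0,0,0.1,0,0,0],[0,0,0.1,0,0,0],[0,0,0,0,0,0],[0,0,0,0,0,0]])

```text
clock: 15.72
tool_pos: [0.5696, 0.1863, 0.2715]
orientation: [180.0, 0.0, -15.1]
force: [0.6, -0.6, -1.3]
opening: 0.0139
gripper_force: 30.0
```

Emit:
play_rows(plan=[[0,0,0.1,0,0,0],[0,0,0.1,0,0,0],[0,0,0,0,0,0],[0,0,0,0,0,0]])

```text
clock: 16.05
tool_pos: [0.5696, 0.1864, 0.2695]
orientation: [180.0, 0.0, -15.1]
force: [-0.2, -0.5, -1.7]
opening: 0.014
gripper_force: 30.0
```

Emit:
play_rows(plan=[[0,0,0.1,0,0,0],[0,0,0,0,0,0],[0,0,0,0,0,0]])

```text
clock: 16.3
tool_pos: [0.5697, 0.1863, 0.2685]
orientation: [180.0, 0.0, -15.1]
force: [0.5, 0.2, -1.2]
opening: 0.014
gripper_force: 30.0
```

Emit:
play_rows(plan=[[0,0,0.1,0,0,0],[0,0,0,0,0,0],[0,0,0,0,0,0]])

```text
clock: 16.55
tool_pos: [0.5697, 0.1864, 0.2675]
orientation: [180.0, 0.0, -15.1]
force: [-0.0, -0.3, -2.1]
opening: 0.0137
gripper_force: 30.0
```

Emit:
play_rows(plan=[[0,0,0.1,0,0,0],[0,0,0,0,0,0],[0,0,0,0,0,0]])

```text
clock: 16.8
tool_pos: [0.5696, 0.1863, 0.2665]
orientation: [180.0, 0.0, -15.1]
force: [-0.5, -0.1, -2.0]
opening: 0.0135
gripper_force: 30.0
```

Emit:
play_rows(plan=[[0,0,0.1,0,0,0],[0,0,0,0,0,0],[0,0,0,0,0,0]])

```text
clock: 17.05
tool_pos: [0.5697, 0.1863, 0.2655]
orientation: [180.0, 0.0, -15.1]
force: [0.2, 0.5, -2.4]
opening: 0.0138
gripper_force: 30.0
```

Emit:
play_rows(plan=[[0,0,0.1,0,0,0],[0,0,0,0,0,0],[0,0,0,0,0,0]])

```text
clock: 17.3
tool_pos: [0.5697, 0.1863, 0.2645]
orientation: [180.0, 0.0, -15.1]
force: [-0.2, -0.1, -1.5]
opening: 0.014
gripper_force: 30.0
```

Emit:
play_rows(plan=[[0,0,0.1,0,0,0],[0,0,0,0,0,0],[0,0,0,0,0,0]])

```text
clock: 17.55
tool_pos: [0.5697, 0.1863, 0.2635]
orientation: [180.0, 0.0, -15.1]
force: [0.0, 0.8, -1.5]
opening: 0.0139
gripper_force: 30.0
```

Emit:
play_rows(plan=[[0,0,0.1,0,0,0],[0,0,0,0,0,0],[0,0,0,0,0,0]])

```text
clock: 17.8
tool_pos: [0.5698, 0.1864, 0.2627]
orientation: [-180.0, -0.0, -15.1]
force: [0.6, -0.3, -1.7]
opening: 0.0135
gripper_force: 30.0
```

Emit:
play_rows(plan=[[0,0,0.1,0,0,0],[0,0,0,0,0,0],[0,0,0,0,0,0]])

```text
clock: 18.05
tool_pos: [0.5698, 0.1864, 0.2619]
orientation: [-180.0, -0.0, -15.1]
force: [0.5, 0.0, 1.0]
opening: 0.0135
gripper_force: 30.0
```

Emit:
play_rows(plan=[[0,0,0.1,0,0,0],[0,0,0,0,0,0],[0,0,0,0,0,0]])

```text
clock: 18.3
tool_pos: [0.5699, 0.1864, 0.261]
orientation: [-180.0, -0.0, -15.1]
force: [-0.4, 0.3, 3.3]
opening: 0.014
gripper_force: 30.0
```

Contact: TCP 0.2628 puts the lip top at about 0.097, so the prong is about 11 mm below nominal. That fits the camera hint. Raising, backing off, then lowering to eye level.

Emit:
play_rows(plan=[[0,0,-0.3,0,0,0],[0,0,-0.5,0,0,0],[0,0.4,0,0,0,0],[0,0.4,0,0,0,0],[0,0,0,0,0,0],[0,0,0,0,0,0],[0,0,0,0,0,0]])

```text
clock: 18.88
tool_pos: [0.5675, 0.1785, 0.2684]
orientation: [180.0, 0.0, -15.1]
force: [-0.4, 0.2, -1.7]
opening: 0.0138
gripper_force: 30.0
```

Emit:
play_rows(plan=[[0,0,0.6,0,0,0],[0,0,1,0,0,0],[0,0,1,0,0,0],[0,0,1,0,0,0],[0,0,1,0,0,0],[0,0,1,0,0,0],[0,0,1,0,0,0],[0,0,0.5,0,0,0],[0,0,0.26,0,0,0],[0,0,0,0,0,0],[0,0,0,0,0,0],[0,0,0,0,0,0]])

```text
clock: 19.88
tool_pos: [0.568, 0.1788, 0.1956]
orientation: [-180.0, -0.1, -15.1]
force: [0.2, -0.2, -2.3]
opening: 0.0137
gripper_force: 30.0
```

Emit:
play_rows(plan=[[0,-0.1,0.05,0,0,0],[0,-0.1,0,0,0,0],[0,-0.1,0,0,0,0],[0,-0.1,0,0,0,0],[0,-0.05,0,0,0,0],[0,-0.05,0,0,0,0],[0,0,0,0,0,0],[0,0,0,0,0,0]])

```text
clock: 20.55
tool_pos: [0.5689, 0.1835, 0.1945]
orientation: [180.0, 0.0, -15.1]
force: [-0.3, 0.0, -2.3]
opening: 0.0139
gripper_force: 30.0
```

Emit:
play_rows(plan=[[0,-0.05,0,0,0,0],[0,-0.05,0,0,0,0],[0,0,0,0,0,0],[0,0,0,0,0,0]])

```text
clock: 20.88
tool_pos: [0.5692, 0.1845, 0.1945]
orientation: [-180.0, 0.0, -15.1]
force: [0.3, 0.2, -2.7]
opening: 0.0138
gripper_force: 30.0
```

Emit:
play_rows(plan=[[0,-0.1,0,0,0,0],[0,-0.1,0,0,0,0],[0,-0.1,0,0,0,0],[0,-0.1,0,0,0,0],[0,0,0,0,0,0],[0,0,0,0,0,0]])

```text
clock: 21.38
tool_pos: [0.5702, 0.1883, 0.1944]
orientation: [180.0, 0.0, -15.1]
force: [0.1, 0.1, -1.5]
opening: 0.0139
gripper_force: 30.0
```

Emit:
play_rows(plan=[[0,-0.1,0,0,0,0],[0,-0.1,0,0,0,0],[0,-0.1,0,0,0,0],[0,0,0,0,0,0],[0,0,0,0,0,0]])

```text
clock: 21.8
tool_pos: [0.571, 0.1912, 0.1944]
orientation: [180.0, 0.0, -15.1]
force: [0.9, -1.3, -2.2]
opening: 0.0137
gripper_force: 30.0
```

Emit:
play_rows(plan=[[0,-0.1,0,0,0,0],[0,-0.1,0,0,0,0],[0,-0.1,0,0,0,0],[0,-0.05,0,0,0,0],[0,0,0,0,0,0],[0,0,0,0,0,0]])

```text
clock: 22.3
tool_pos: [0.5719, 0.1945, 0.1944]
orientation: [180.0, 0.0, -15.1]
force: [-0.5, -1.0, -2.3]
opening: 0.0134
gripper_force: 30.0
```

Emit:
play_rows(plan=[[0,0,0.2,0,0,0],[0,0,0.2,0,0,0],[0,0,0.2,0,0,0],[0,0,0.2,0,0,0],[0,0,0.1,0,0,0],[0,0,0,0,0,0],[0,0,0,0,0,0]])

```text
clock: 22.88
tool_pos: [0.5718, 0.1945, 0.1853]
orientation: [180.0, 0.0, -15.1]
force: [0.4, -1.2, -2.0]
opening: 0.014
gripper_force: 30.0
```

Emit:
play_rows(plan=[[0,0,0.1,0,0,0],[0,0,0.1,0,0,0],[0,0,0,0,0,0],[0,0,0,0,0,0]])

```text
clock: 23.22
tool_pos: [0.5719, 0.1945, 0.1835]
orientation: [180.0, -0.0, -15.1]
force: [0.1, -1.0, -2.0]
opening: 0.0138
gripper_force: 30.0
```

Emit:
play_rows(plan=[[0,0,0.05,0,0,0],[0,0,0,0,0,0],[0,0,0,0,0,0],[0,0,0,0,0,0]])

```text
clock: 23.55
tool_pos: [0.5719, 0.1946, 0.183]
orientation: [-180.0, -0.0, -15.1]
force: [0.0, -1.0, -1.4]
opening: 0.0138
gripper_force: 30.0
```

Emit:
play_rows(plan=[[0,0,0.05,0,0,0],[0,0,0,0,0,0],[0,0,0,0,0,0],[0,0,0,0,0,0]])

```text
clock: 23.88
tool_pos: [0.572, 0.1946, 0.1826]
orientation: [-180.0, -0.0, -15.1]
force: [-0.9, -1.8, 0.1]
opening: 0.0139
gripper_force: 30.0
```

Emit:
play_rows(plan=[[0,0,0.05,0,0,0],[0,0,0,0,0,0],[0,0,0,0,0,0],[0,0,0,0,0,0]])

```text
clock: 24.22
tool_pos: [0.572, 0.1946, 0.1821]
orientation: [-180.0, -0.0, -15.1]
force: [-0.6, -1.7, 0.9]
opening: 0.0138
gripper_force: 30.0
```

Emit:
play_rows(plan=[[0,0,0.03,0,0,0],[0,0,0,0,0,0],[0,0,0,0,0,0],[0,0,0,0,0,0]])

```text
clock: 24.55
tool_pos: [0.572, 0.1946, 0.1818]
orientation: [-180.0, -0.0, -15.1]
force: [-0.0, -1.7, 1.9]
opening: 0.0138
gripper_force: 30.0
```

Emit:
play_rows(plan=[[0,0.05,-0.03,0,0,0],[0,0.05,-0.02,0,0,0],[0,0.05,0,0,0,0],[0,0,0,0,0,0],[0,0,0,0,0,0],[0,0,0,0,0,0]])

```text
clock: 25.05
tool_pos: [0.5716, 0.1932, 0.1822]
orientation: [-180.0, -0.0, -15.1]
force: [0.5, -0.1, 0.5]
opening: 0.0141
gripper_force: 30.0
```

Emit:
play_rows(plan=[[0,0,0,0,0,0],[0,0,0,0,0,0],[0,0,0,0,0,0],[0,0,0,0,0,0]], grip=1.6)

```text
clock: 25.38
tool_pos: [0.5714, 0.193, 0.1821]
orientation: [180.0, 0.0, -15.1]
force: [0.3, -0.4, 0.3]
opening: 0.0161
gripper_force: 0.0
```

Emit:
play_rows(plan=[[0,0,0,0,0,0],[0,0,0,0,0,0],[0,0,0,0,0,0],[0,0,0,0,0,0]], grip=2.0)

```text
clock: 25.72
tool_pos: [0.5715, 0.1931, 0.1822]
orientation: [-180.0, 0.0, -15.1]
force: [-0.9, -0.9, -0.1]
opening: 0.0198
gripper_force: 0.0
```

Run:
```python
from plant import *
from h import *
F=[]
for k in range(3):
  S=snapshot("side");o=get_obs();F.append(o["force"])
print(np.mean(F,0),o["gripper_force"],o["opening"])
c=cv2.resize(S["frame"][60:180,190:350],(800,600),interpolation=cv2.INTER_CUBIC);cv2.imwrite("pics/hang.png",c[:,:,::-1])
for t in("gauge_grip","gauge_eye","gauge"):
  for d in spot_point("side",t)[:1]: print(t,d)
```

```text
[ 0.03515975  0.39958466 -0.32130429] 0.0 0.02002831918714251
gauge_grip {'position': [0.7435, 0.1065, 0.002], 'score': 0.68}
```

View pics/hang.png

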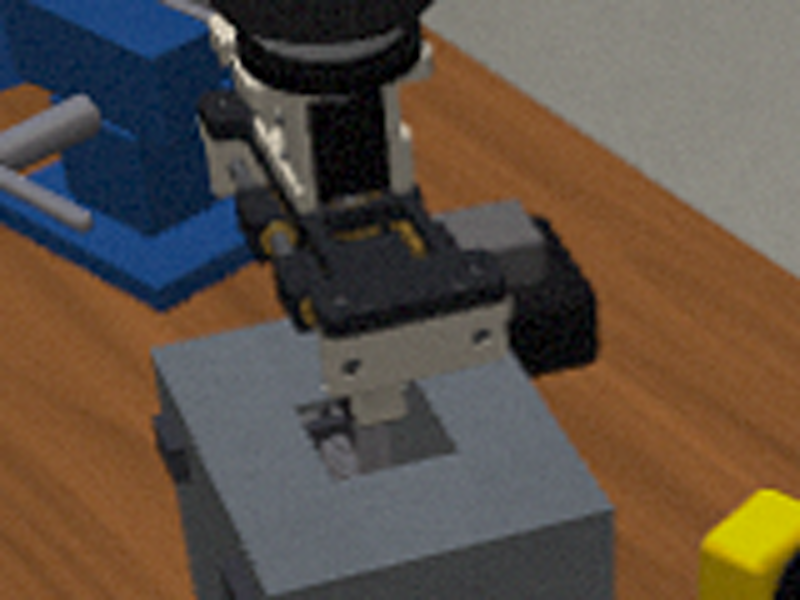

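The wrist force is about zero with the fingers ajar, so the hook carries the gauge. The near finger at (380,400) stands above the hatch. Opening further and withdrawing straight up.

Emit:
play_rows(plan=[[0,0,0,0,0,0],[0,0,0,0,0,0],[0,0,0,0,0,0],[0,0,0,0,0,0]], grip=4)

```text
clock: 26.35
tool_pos: [0.5715, 0.1931, 0.1822]
orientation: [-180.0, -0.0, -15.1]
force: [0.6, 0.2, 0.1]
opening: 0.0381
gripper_force: 0.0
```

Emit:
play_rows(plan=[[0,0,-0.3,0,0,0],[0,0,-0.5,0,0,0],[0,0,-1,0,0,0],[0,0,-1,0,0,0],[0,0,-2,0,0,0],[0,0,-3,0,0,0],[0,0,-3,0,0,0],[0,0,-3,0,0,0],[0,0,-2,0,0,0],[-3,0,0,0,0,0],[-4,0,0,0,0,0],[-4,0,0,0,0,0],[-4,0,0,0,0,0],[0,0,0,0,0,0],[0,0,0,0,0,0]])

```text
clock: 27.6
tool_pos: [0.4254, 0.2328, 0.3425]
orientation: [-179.8, -0.1, -14.9]
force: [0.1, -0.2, 0.2]
opening: 0.04
gripper_force: 0.0
```

Run:
```python
from plant import *
from h import *
S=snapshot("side");T=snapshot("top")
a=cv2.resize(S["frame"][90:180,200:320],(400,300),interpolation=cv2.INTER_CUBIC);b=cv2.resize(T["frame"][155:254,125:257],(400,300),interpolation=cv2.INTER_CUBIC)
cv2.imwrite("pics/fin.png",np.hstack([a,b])[:,:,::-1])
H=np.array([.571,.1868,0]);Rc=R.from_euler("z",-15.15,degrees=True).as_matrix()
for c in("side","top"):
  for t in("gauge_grip","gauge_eye","gauge"):
    for d in spot_point(c,t)[:1]: print(c,t,((np.array(d["position"])-H)@Rc*1e3).round(1),d["score"])
```

```text
side gauge_grip [ 264.4 -353.3    0.9] 0.61
top gauge_grip [ -0.9   7.3 177.1] 0.6
top gauge_eye [ 3.3  8.2 74.8] 0.92
top gauge [ 5.4  6.5 17.4] 0.61
```

View pics/fin.png

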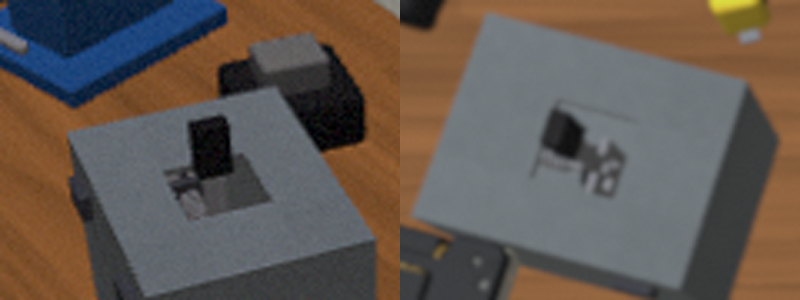

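The gauge hangs upright in the hatch, with its grip at (210,145) in the side crop, and the hand is clear. Handing in.

```bash
python3 -c "
from plant import *
print(close_job())"
```

```text
the job is handed in; nothing more can be done
None
```

The gauge hangs by its eye on the hook, about 11 mm below its nominal height; it looks upright with the hand clear in the last pictures, and the job is handed in at about 28 s of 72 s, but no verdict came back.

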